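# Hold a spice-rack corner square for fastening

### The arm

A 6-joint arm with a two-finger parallel gripper is mounted at the origin on a cart in front of the work surface, level with it; the furniture and walls round the work are solid. World frame = base frame: x ahead of the robot, y to its left, z up, the work surface at z = 0. Lengths are in mm, angles in degrees, forces in N, time in s.
With the tool pointing down it reaches from about 350 to 850 mm from the base axis. Payload 8.1 kg.
Tool frame: the origin (TCP) lies where the fingers leave the gripper's body, on its centre line; the fingertips stand 73 mm ahead of it and the grasp point (between the pads) lies 54 mm ahead of it; z points along the fingers, y is the line along which they close (so a half turn about z gives the same grasp; the last joint's range is limited). The gripper opens to 85 mm and grips with 20 to 120 N. Pads are 22 mm wide; open, the fingers measure 114 mm over their backs; the gripper's body (76 mm by 85 mm) begins 54 mm behind the grasp point. The pads swing forward as they close: fully open they stand 13 mm farther back than shut.
Start: joints at [62.773, 7.471, 85.268, -0, 87.261, -4.893], TCP at [227.982, 555.005, 303.892] pointing down, gripper open.
Joint ranges: [-169.43, 169.43], [-51.17, 129.36], [1.28, 143.12], [-76.62, 256.62], [0, 156.53], [-152.29, 152.29]. Speed limits (degrees/s): [136.94, 136.94, 159.86, 180, 180, 180].

### API

Orientations are given as [roll, pitch, yaw] about the fixed x, y, z axes, in that order (R = Rz(yaw) Ry(pitch) Rx(roll)).
In Python, from bench import sense, optics, r gives the robot as it stands.
- The arm moves only by the tool servo_tool, never from a script. Its argument "plan" is a list that holds one entry, the list of rows, each a list of 5 numbers: the shift along the world's x, y, z in m, then the turn about the world's z in degrees, then the finger opening in m, from 0 to 0.0854. A call has 1 to 10 rows; each row shifts and turns the commanded pose from where the row before left it; what a row does not reach is not made up. A row lasts 1/10 s, in which the tool goes at most 50 mm and 8.59 degrees, less where a joint would pass 70% of its speed; a pose out of reach is approached as far as the arm can. A call is refused whole if a number of a shift passes 0.05 or a number of a turn 8.59, either way. A call with a gripper value outside its range is refused whole. The fingers move at their own pace and stop on an object; "force" is the grip in N (left out, the last holds). Time passes only in rows, so rows that do not move let the fingers close. It gives the time, the measured TCP pose, the force, the opening and the grip force at its end, in the units of the state.
- sense(): the state, without advancing time (a new reading comes with each control period).
- optics.snapshot(name): name is "side" or "top" or "wrist"; returns a dict with "frame" (384x512x3 uint8, blue, green, red), "fx", "fy", "cx", "cy" (pixels), "cam_to_world" (4x4, takes a point from camera to world coordinates). Camera axes: x right, y down, z forward; pixel columns grow to the right and rows downward; lengths in mm; the calibration is good to about 2 mm. The wrist camera is an equidistant fisheye: a pixel r from the principal point sees the ray r / f radians off the axis. A picture is of the moment at which its call begins. There is no depth.
- r.hand_in(): hands the job in; it is judged then, once.
The state is a dict: "time": time; "joint_pos": joint angles; "qd": joint speeds; "joint_efforts": joint torques, N m; "tool_pos": TCP position; "tcp_rot": TCP orientation; "ft_force": force on the tool from outside, world axes, zero at the start; "wrist_torque": the same for the moment, N m; "finger_gap": finger opening in mm; "grip_force": force on a finger pad.
Only numpy, scipy, OpenCV 4.12 (cv2) and the standard library are available. Lean on these libraries where they do the work, as an engineer would, in place of code of your own. Each camera call takes 0.05 s, during which the arm holds its last target. There are 200 camera calls.

### The job

The upright of the half-built spice rack sits on one screw with a springy washer and leans in over the board. Pick up the orange square by its knob and, lying flat on the plywood board with its printed scale up, press its outer corner into the inside corner of the rack, so that it pushes the upright out to a true right angle and both of its outer faces lie flush against the wood, one along the plate and the other along the upright. Finish while still gripping the square and pressing it gently against both pieces: do not let go, and leave the other things on the worktop where they are.

Things in the scene. Friction and masses are not known exactly. Their poses are not given: they have to be found in the camera images.
- square: loose orange L-shaped square, 0.25 kg, lying flat; two 16 mm thick, 26 mm wide legs. Black round knob, 29 mm across, 16 to 58 mm above the underside. Origin: underside, below the knob's axis; z up. Outer face x = +55 mm (y = -95 to +47 mm) goes on the plate, outer face y = +55 mm (x = -95 to +41 mm) on the upright
- heel (a point): outer corner of the square, on the underside, where the two outer faces would meet (the tip is notched by 8 to 14 mm); axes as the square's
- toe_plate (a point): far end of the leg that goes against the plate: on its outer face, at the underside, 150 mm from the heel; axes as the square's
- toe_upright (a point): far end of the leg that goes against the upright: on its outer face, at the underside, 150 mm from the heel; axes as the square's
- knob_mid (a point): grip point on the axis of the square's knob, 40 mm above the underside
- frame: plywood assembly board 280x280x12 mm, fixed on the worktop; it carries the plate and the upright. Origin: centre of its underside; z up. Its +x side carries the plate, its +y side the upright
- plate: bottom plate of the rack: wooden batten 22 mm wide (x), 225 mm long (y), 32 mm high, screwed on the board. Origin: centre of its underside; axes as the board's; its inner face looks to the board's -x
- corner (a point): the inside corner: on the top of the board, where the plate's inner face meets the upright's inner face once the upright is square; axes as the board's. The heel belongs here, the square's axes parallel to the board's
- upright (a joint): swing of the upright on its vertical screw (rad): 0 = square, positive = leaning inward (starts 0.1 to 0.2), limits -0.2, 0.3. Springs back inward towards 0.15 (2 N m/rad, friction 0.1 N m): 0.2 to 0.4 N m at 0. Wooden batten 22 mm wide, 32 high, 196 long; screw 12 mm from the corner along the board's -x and 11 mm along +y; runs along -x when square
- upright_face (a point): point on the upright's inner face, 100 mm from its screw along the upright; x axis along the upright towards the screw, y axis into the wood
- mug: white mug with dots, 82x114x91 mm, leave alone. Origin under its centre
- jar_red: spice jar with a red cap, 45 mm wide, 106 mm high, leave alone. Origin under its centre
- jar_green: spice jar with a dark cap and green label, 44 mm wide, 105 mm high, leave alone. Origin under its centre
- tin: food tin, 75 mm wide, 58 mm high, leave alone. Origin under its centre
- tape: roll of masking tape, 96 mm wide, 25 mm high, leave alone. Origin under its centre
- pen: black and white pen, 135 mm long, leave alone. Origin under its centre

How it is judged:
By the outcome, as a careful person would: the job done as asked, in the order asked, and still so for the second after the job is handed in, while the arm keeps its last pose, push and grip.
It also fails if it takes over 45 s, if anything falls off the work surface, if the arm or the gripper's body presses on something with over 40 N, if the wrist force passes 120 N, or if a joint passes its speed limit or range.

## Working session

There is one attempt and no reset: what is moved stays moved. The work goes in short steps, Python scripts to look and compute and a tool call to move; the robot and the scene stay as the last step left them, time stands still between calls to the robot, and variables do not carry over. Pictures are saved under pics/ and viewed, at most 10 in all, crops included, and the job is handed in when it is done.

Besides the shell and the picture viewer there is one more tool, called after "Call:" by a JSON object that holds its "name" and its "arguments", one argument or row to a line. servo_tool: Moves the arm, as the interface text tells. Its arguments: {"type":"object","properties":{"plan":{"type":"array"},"force":{"type":"number"}},"required":["plan"]}

```bash
mkdir -p pics; cat > h.py <<'E'
import numpy as np, cv2
from bench import sense, optics, r
def snap(n,f):
    s=optics.snapshot(n); cv2.imwrite(f"pics/{f}.png",s["frame"]); np.save(f"pics/{f}.npy",s,allow_pickle=True); return s
def load(f): return np.load(f"pics/{f}.npy",allow_pickle=True).item()
def cast(s,px,z):
    px=np.atleast_2d(np.array(px,float)); T=np.array(s["cam_to_world"])
    d=np.c_[(px[:,0]-s["cx"])/s["fx"],(px[:,1]-s["cy"])/s["fy"],np.ones(len(px))]@T[:3,:3].T
    o=T[:3,3]; return o+d*((z-o[2])/d[:,2])[:,None]
E
python3 - <<'E'
from h import *
a=snap("top","top0");b=snap("side","side0")
cv2.imwrite("pics/both.png",cv2.resize(a["frame"],(800,600)))
for s in(a,b): print(s["fx"],s["cx"],s["cy"],np.round(s["cam_to_world"],3).tolist())
print(sense())
E
```

```text
392.44685394992405 255.5906707827022 187.6950437659394 [[0.014, -0.98, 0.198, 312.824], [-1.0, -0.013, 0.009, -45.864], [-0.006, -0.198, -0.98, 1297.105], [0.0, 0.0, 0.0, 1.0]]
463.6431439049692 247.85545986518608 193.710661553592 [[0.4, -0.499, 0.769, -738.083], [-0.916, -0.212, 0.339, -603.468], [-0.006, -0.84, -0.542, 973.657], [0.0, 0.0, 0.0, 1.0]]
{'time': 0.1, 'joint_pos': array([ 6.27730857e+01,  7.51020826e+00,  8.53234336e+01,  4.87192793e-04,
        8.72613092e+01, -4.89269925e+00]), 'qd': array([-0.0612776 , -0.06648923, -0.16146308,  0.07796742, -0.01173493,
       -0.01404305]), 'joint_efforts': array([ 1.49786421e-03, -5.70953000e+01, -5.01942766e+01, -4.90937032e-05,
        8.26100382e-03,  6.51996788e-05]), 'tool_pos': array([227.80712491, 554.66718735, 302.95142423]), 'tcp_rot': array([-1.79905436e+02, -8.58319274e-03,  1.57665754e+02]), 'ft_force': array([-0.12301378,  0.33482978, -0.23091507]), 'wrist_torque': array([0.01594206, 0.02373925, 0.01882819]), 'grip_force': 0.0, 'finger_gap': 85.04848910796179}
```

View pics/both.png

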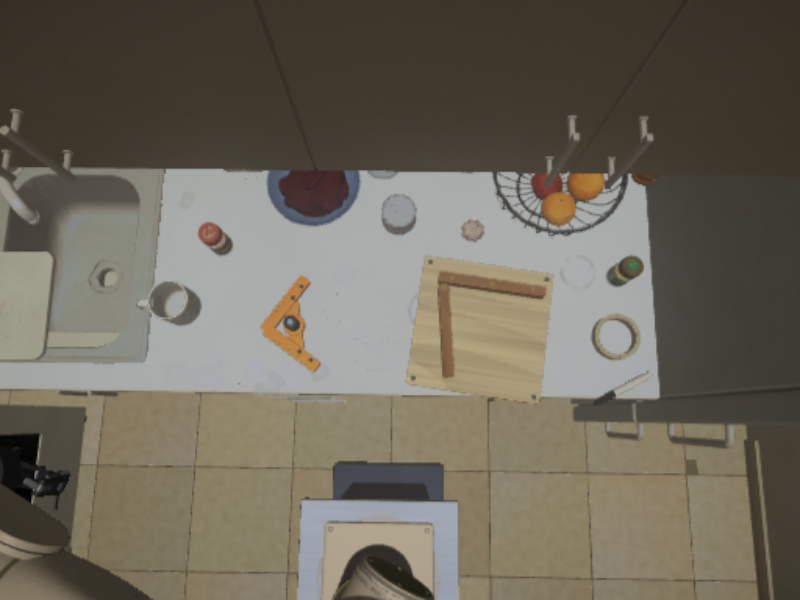

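View pics/side0.png

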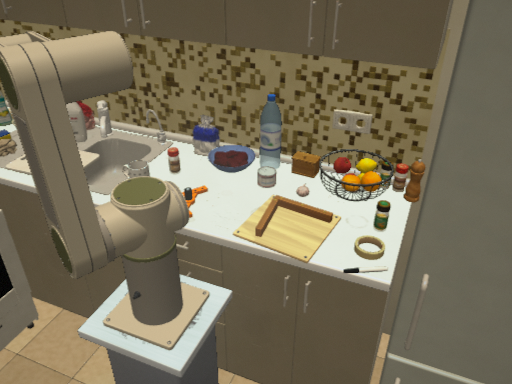

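The top view shows the square with its heel pointing left (heel at 263,326, knob at 292,324 in the 800x600 picture). The board centre is near (480,328). The plate is the upper batten (440,275 to 547,293), and the left batten (to 447,376) is the upright, leaning in. Next I'll measure these by colour.

```bash
python3 - <<'E'
from h import *
s=load("top0"); f=s["frame"]; hsv=cv2.cvtColor(f,cv2.COLOR_BGR2HSV)
for n,p in dict(orange=(172,208),board=(300,220),plate=(315,182),upr=(285,215),knob=(187,207),white=(240,210)).items(): print(n,hsv[p[1],p[0]])
big=lambda im,x,y,w,h:cv2.resize(im[y:y+h,x:x+w],None,fx=4,fy=4,interpolation=cv2.INTER_CUBIC)
cv2.imwrite("pics/c.png",np.hstack([big(f,160,165,55,85),big(f,255,160,105,85)]))
E
```

```text
orange [ 16 162 184]
board [ 21  73 177]
plate [ 18 115 137]
upr [ 14 117 129]
knob [ 0  6 88]
white [ 98   6 175]
```

View pics/c.png

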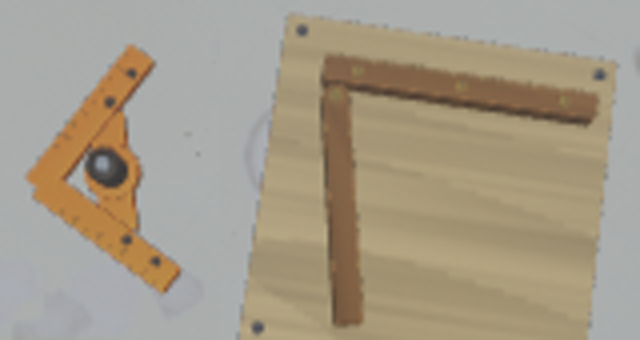

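```bash
cat > m.py <<'E'
from h import *
s=load("top0"); K=8
f=cv2.resize(s["frame"],None,fx=K,fy=K,interpolation=cv2.INTER_CUBIC); hsv=cv2.cvtColor(f,cv2.COLOR_BGR2HSV)
H,S,V=[hsv[...,i].astype(int) for i in range(3)]
up=lambda p:(np.array(p,float)+.5)/K-.5
roi=np.zeros(H.shape,bool)
def sub(x0,y0,x1,y1):
    m=np.zeros(H.shape,bool); m[y0*K:y1*K,x0*K:x1*K]=1; return m
def cont(m):
    c=max(cv2.findContours(m.astype(np.uint8),cv2.RETR_EXTERNAL,cv2.CHAIN_APPROX_NONE)[0],key=cv2.contourArea); return up(c[:,0])
def line(P):
    vx,vy,x,y=cv2.fitLine(P.astype(np.float32),cv2.DIST_HUBER,0,.01,.01).ravel(); return np.array([x,y]),np.array([vx,vy])
ang=lambda d:np.degrees(np.arctan2(d[1],d[0]))
b=cast(s,cont(sub(250,155,365,262)&(S>38)&(H>8)&(H<30)),12)[:,:2]
R=cv2.minAreaRect(b.astype(np.float32)); print("board",R)
bat=(S>93)&(H<25)&(V<160)|(V<100)
def edges(m,axis,rng):
    lo,hi=[],[]
    for i in rng:
        v=np.flatnonzero(m[:,i] if axis==0 else m[i]); 
        if len(v): lo.append((i,v[0]) if axis==0 else (v[0],i)); hi.append((i,v[-1]) if axis==0 else (v[-1],i))
    return up(lo),up(hi)
lo,hi=edges(bat&sub(280,172,352,195),0,range(295*K,343*K,4))
po,pi=cast(s,lo,44)[:,:2],cast(s,hi,12)[:,:2]
for n,P in(("plate outer",po),("plate inner",pi)):
    p,d=line(P); print(n,p,ang(d))
lo,hi=edges(bat&sub(270,190,300,245),1,range(196*K,236*K,4))
for n,P in(("upr outer",cast(s,lo,44)[:,:2]),("upr inner",cast(s,hi,12)[:,:2])):
    p,d=line(P); print(n,p,ang(d))
o=cont(sub(160,165,215,250)&(S>80)&(H<25)); W=cast(s,o,16)[:,:2]
# outer edges: points on the hull between tips
h=cv2.convexHull(W.astype(np.float32))[:,0]
ap=cv2.approxPolyDP(h[:,None],4,True)[:,0]; print("sq hull",ap.round(1).tolist())
heel=W[W[:,1].argmax()]; a=W[W[:,0].argmax()]; c=W[W[:,0].argmin()]
L=[]
for t in(a,c):
    u=(t-heel)/np.linalg.norm(t-heel); n=np.array([-u[1],u[0]]); n*=np.sign(n[1]); q=(W-heel)@u; k=(q>18)&(q<125)&((W-heel)@n>-9)
    L.append(line(W[k])); print("face",L[-1],ang(L[-1][1]),k.sum())
(p1,d1),(p2,d2)=L; t=np.linalg.solve(np.c_[d1,-d2],p2-p1); print("heel",p1+t[0]*d1)
kn=cont(sub(175,195,200,220)&(S<60)&(V<110)); k=cv2.minEnclosingCircle(kn.astype(np.float32)); print("knob",k,cast(s,k[0],58),cast(s,k[0],40))
E
python3 m.py
```

```text
board ((495.43060302734375, -201.08438110351562), (326.6221618652344, 370.4807434082031), 0.8166294693946838)
plate outer [ 597.2719  -245.24733] 81.99756
plate inner [ 578.7275  -242.70206] 81.9282
upr outer [ 479.99478 -119.6415 ] 2.7842822
upr inner [ 480.7913  -144.88847] 3.5768507
sq hull [[608.5, 180.1999969482422], [494.8999938964844, 259.6000061035156], [478.0, 251.1999969482422], [403.0, 143.39999389648438], [422.20001220703125, 129.89999389648438], [593.2999877929688, 159.39999389648438]]
face (array([558.33185, 216.1119 ], dtype=float32), array([ 0.8152982, -0.5790413], dtype=float32)) -35.38314 208
face (array([447.13876, 206.95401], dtype=float32), array([0.57813776, 0.8159391 ], dtype=float32)) 54.680325 206
heel [488.67902 265.58075]
knob ((185.875, 206.375), 5.417808532714844) [[498.83210513 187.15293364  58.        ]] [[501.53417646 190.53788886  40.        ]]
```

Call:
{"name": "servo_tool", "arguments": {
  "plan": [
    [[0.0274, -0.0366, -0.0103, -1.3, 0.085], [0.0274, -0.0366, -0.0103, -1.3, 0.085], [0.0274, -0.0366, -0.0103, -1.3, 0.085], [0.0274, -0.0366, -0.0103, -1.3, 0.085], [0.0274, -0.0366, -0.0103, -1.3, 0.085], [0.0274, -0.0366, -0.0103, -1.3, 0.085], [0.0274, -0.0366, -0.0103, -1.3, 0.085], [0.0274, -0.0366, -0.0103, -1.3, 0.085], [0.0274, -0.0366, -0.0103, -1.3, 0.085], [0.0274, -0.0366, -0.0103, -1.3, 0.085]]
  ],
  "force": 60
}}

```text
time: 1.1
tool_pos: [502.6, 187.3, 200.3]
tcp_rot: [-180.0, -0.0, 144.6]
ft_force: [0.4, 1.4, -0.9]
finger_gap: 85.1
grip_force: 0.0
```

Call:
{"name": "servo_tool", "arguments": {
  "plan": [
    [[0, 0, 0, 0, 0.085], [0, 0, 0, 0, 0.085]]
  ]
}}

```text
time: 1.3
tool_pos: [502.0, 187.9, 200.1]
tcp_rot: [-179.9, -0.1, 144.5]
ft_force: [-0.2, 0.4, -0.3]
finger_gap: 85.0
grip_force: 0.0
```

```bash
python3 - <<'E'
from h import *
q=sense(); print(q["tool_pos"],q["tcp_rot"])
s=snap("wrist","w0"); print(s["fx"],s["cx"],s["cy"],np.round(s["cam_to_world"],3).tolist())
E
```

```text
[501.96313273 187.94830001 200.0699402 ] [-1.79934380e+02 -7.93942446e-02  1.44517934e+02]
297.3186396354542 252.95932618323644 196.74342550928455 [[0.58, 0.783, 0.224, 443.877], [0.814, -0.557, -0.162, 228.383], [-0.002, 0.276, -0.961, 269.327], [0.0, 0.0, 0.0, 1.0]]
```

View pics/w0.png

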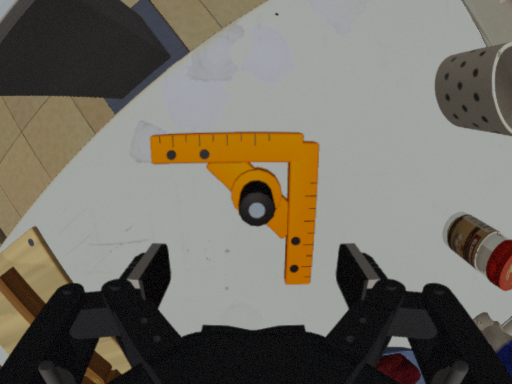

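The wrist view shows the square scale up, with the centre of the knob top at about (257,209). The fingers sit symmetrically either side. I'll cast that pixel with the fisheye model to check.

```bash
cat >> h.py <<'E'
def fish(s,px,z):
    px=np.atleast_2d(np.array(px,float))-[s["cx"],s["cy"]]; rr=np.hypot(*px.T); t=rr/s["fx"]; k=np.sinc(0)*np.sin(t)/np.maximum(rr,1e-9)
    T=np.array(s["cam_to_world"]); d=np.c_[px*k[:,None],np.cos(t)]@T[:3,:3].T; o=T[:3,3]
    return o+d*((z-o[2])/d[:,2])[:,None]
E
python3 - <<'E'
from h import *
s=load("w0"); f=s["frame"]; g=f.max(2)
m=np.zeros(g.shape,np.uint8); m[175:235,230:290]=(g[175:235,230:290]<75)
c=max(cv2.findContours(m,0,1)[0],key=cv2.contourArea); print(cv2.boundingRect(c))
print("top",fish(s,(257,209),58))
h=cv2.cvtColor(f,cv2.COLOR_BGR2HSV); m=((h[...,1]>170)&(h[...,0]<25)).astype(np.uint8); m[:120]=0;m[290:]=0;m[:,:140]=0;m[:,330:]=0
c=max(cv2.findContours(m,0,1)[0],key=cv2.contourArea)[:,0]
W=fish(s,c,16)[:,:2]; a=cv2.approxPolyDP(cv2.convexHull(W.astype(np.float32)),4,True)[:,0]; print(a.round(1).tolist())
E
```

```text
(239, 181, 36, 45)
top [[502.71607655 189.73084571  58.        ]]
[[406.1000061035156, 144.3000030517578], [424.1000061035156, 130.89999389648438], [595.5, 160.5], [608.0999755859375, 179.0], [495.70001220703125, 258.8999938964844], [479.70001220703125, 250.60000610351562]]
```

Call:
{"name": "servo_tool", "arguments": {
  "plan": [
    [[0.0005, 0.0015, -0.035, 0, 0.085], [0, 0, -0.035, 0, 0.085], [0, 0, -0.025, 0, 0.085], [0, 0, -0.011, 0, 0.085], [0, 0, 0, 0, 0.085]]
  ]
}}

```text
time: 1.85
tool_pos: [500.9, 191.3, 93.6]
tcp_rot: [-179.9, -0.1, 144.8]
ft_force: [0.4, -0.3, -0.3]
finger_gap: 85.0
grip_force: 0.0
```

Call:
{"name": "servo_tool", "arguments": {
  "plan": [
    [[0, 0, 0, 0, 0.0], [0, 0, 0, 0, 0.0], [0, 0, 0, 0, 0.0], [0, 0, 0, 0, 0.0], [0, 0, 0, 0, 0.0], [0, 0, 0, 0, 0.0], [0, 0, 0, 0, 0.0], [0, 0, 0, 0, 0.0]]
  ],
  "force": 80
}}

```text
time: 2.65
tool_pos: [503.4, 190.8, 96.3]
tcp_rot: [179.9, 0.1, 144.7]
ft_force: [-1.2, 1.9, 7.3]
finger_gap: 27.5
grip_force: 78.9
```

Call:
{"name": "servo_tool", "arguments": {
  "plan": [
    [[0, 0, 0.02, 0, 0.0], [0, 0, 0.04, 0, 0.0], [0, 0, 0.03, 0, 0.0], [0, 0, 0, 0, 0.0]]
  ]
}}

```text
time: 3.05
tool_pos: [505.3, 191.2, 190.4]
tcp_rot: [179.6, 0.3, 144.7]
ft_force: [2.4, 0.7, -0.8]
finger_gap: 27.2
grip_force: 79.1
```

Call:
{"name": "servo_tool", "arguments": {
  "plan": [
    [[0, -0.03, 0, -5, 0.0], [0.001, -0.043, 0, -6.3, 0.0], [0.001, -0.043, 0, -6.3, 0.0], [0.001, -0.043, 0, -6.3, 0.0], [0.001, -0.043, 0, -6.3, 0.0], [0.001, -0.043, 0, -6.3, 0.0], [0, -0.043, 0, -6.3, 0.0], [0, -0.043, 0, -6.3, 0.0], [0, -0.043, 0, -6.8, 0.0], [0, -0.04, 0, -6.8, 0.0]]
  ]
}}

```text
time: 4.05
tool_pos: [506.5, -225.2, 183.5]
tcp_rot: [-179.9, -0.0, 81.7]
ft_force: [0.8, 0.4, -2.2]
finger_gap: 27.5
grip_force: 79.4
```

Call:
{"name": "servo_tool", "arguments": {
  "plan": [
    [[0, 0, 0, 0, 0.0], [0, 0, 0, 0, 0.0]]
  ]
}}

```text
time: 4.25
tool_pos: [506.6, -224.1, 183.5]
tcp_rot: [-179.9, -0.1, 81.9]
ft_force: [0.2, 0.3, -2.8]
finger_gap: 26.9
grip_force: 79.4
```

```bash
python3 - <<'E'
from h import *
q=sense(); print(q["tool_pos"],q["tcp_rot"],q["ft_force"],q["wrist_torque"])
s=snap("wrist","w1"); snap("top","t1"); cv2.imwrite("pics/w1b.png",cv2.resize(s["frame"],(800,600)))
E
```

```text
[ 506.61654    -224.07147117  183.52357902] [-1.79889225e+02 -5.97680339e-02  8.18789631e+01] [ 0.16222683  0.32790263 -2.83356755] [-0.00099494  0.01347826  0.0336055 ]
```

View pics/w1b.png

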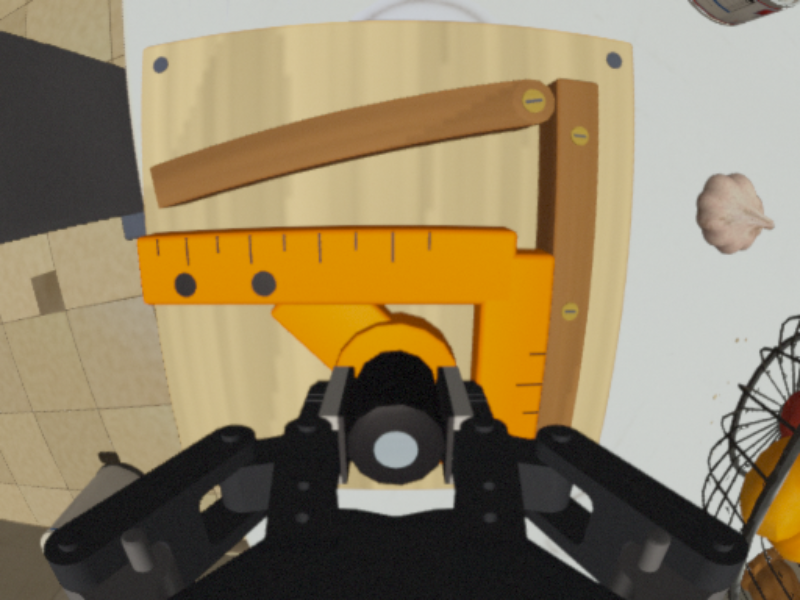

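The square is held level and scale up. The screw head is at (534,100), the bottom edge of the plate's inner face at x≈541, and the square's outer edges are at y≈228 and x≈553 (800x600). I'll compare these in mm.

```bash
python3 - <<'E'
from h import *
s=load("w1"); k=lambda *p:(np.array(p,float)+.5)/1.5625-.5
screw=fish(s,k((534,100)),44)[0]; print("screw",screw)
a=np.radians(-8.04); X=np.array([np.cos(a),np.sin(a)]);Y=np.array([-X[1],X[0]])
print("corner from screw",screw[:2]+12*X-11*Y)
P=fish(s,k((541,130),(540,190),(540,240)),12)[:,:2]; print("plate inner bottom",P, P@X)
P2=fish(s,k((555,84),(556,200),(553,240)),44)[:,:2]; print("plate inner top",P2@X)
print("plate screws",fish(s,k((580,136),(570,311)),44)[:,:2]@X)
U=fish(s,k((145,236),(250,230),(400,228),(510,230)),103)[:,:2]; print("sq y face",U@Y)
V=fish(s,k((553,260),(551,330),(545,400)),103)[:,:2]; print("sq x face",V@X)
t=sense()["tool_pos"][:2]; print("tcp",t@X,t@Y)
print("upr inner bottom",fish(s,k((165,206),(350,161),(480,133)),12)[:,:2])
E
```

```text
screw [ 582.98898746 -126.21765156   44.        ]
corner from screw [ 593.33252701 -138.78790174]
plate inner bottom [[ 594.84870017 -138.23997672]
 [ 590.42376321 -170.13839764]
 [ 587.86793881 -196.95974212]] [608.3365858  608.41659667 609.6372457 ]
plate inner top [605.23279662 606.42673404 605.91292911]
plate screws [617.73715231 617.7723813 ]
sq y face [-97.54945689 -97.3277968  -97.58490112 -97.75344224]
sq x face [585.66924324 587.16888271 588.1561172 ]
tcp 533.1118065803904 -149.46525769502648
upr inner bottom [[ 385.99400731 -146.62942199]
 [ 493.58402184 -142.93937139]
 [ 561.75706183 -137.19385728]]
```

Call:
{"name": "servo_tool", "arguments": {
  "plan": [
    [[-0.001, -0.006, -0.02, 0, 0.0], [0, 0, -0.03, 0, 0.0], [0, 0, -0.02, 0, 0.0], [0, 0, -0.004, 0, 0.0], [0, 0, 0, 0, 0.0], [0, 0, -0.002, 0, 0.0], [0, 0, -0.001, 0, 0.0], [0, 0, 0, 0, 0.0]]
  ]
}}

```text
time: 5.15
tool_pos: [506.8, -229.4, 108.4]
tcp_rot: [180.0, 0.0, 82.0]
ft_force: [-0.5, -0.8, -2.4]
finger_gap: 27.1
grip_force: 79.6
```

```bash
python3 -c "
from h import *
q=sense(); print(q['tool_pos'],q['tcp_rot'],q['ft_force'],q['wrist_torque'])"
```

```text
[ 506.83491769 -229.42077771  108.42641758] [1.79950755e+02 1.75823921e-02 8.19916019e+01] [-0.53036084 -0.78448433 -2.35124554] [-0.03005221 -0.00959356  0.00252335]
```

Call:
{"name": "servo_tool", "arguments": {
  "plan": [
    [[0, 0, -0.001, 0, 0.0], [0, 0, 0, 0, 0.0]]
  ]
}}

```text
time: 5.35
tool_pos: [506.9, -229.5, 108.3]
tcp_rot: [180.0, -0.0, 82.0]
ft_force: [-4.0, 3.9, 9.0]
finger_gap: 27.5
grip_force: 81.1
```

Call:
{"name": "servo_tool", "arguments": {
  "plan": [
    [[0, 0, -0.001, 0, 0.0], [0, 0, 0, 0, 0.0]]
  ]
}}

```text
time: 5.55
tool_pos: [506.9, -229.5, 108.3]
tcp_rot: [180.0, -0.0, 82.0]
ft_force: [-8.8, 6.2, 18.1]
finger_gap: 27.1
grip_force: 82.1
```

Call:
{"name": "servo_tool", "arguments": {
  "plan": [
    [[0, 0, -0.001, 0, 0.0], [0, 0, 0, 0, 0.0]]
  ]
}}

```text
time: 5.75
tool_pos: [507.0, -229.5, 108.3]
tcp_rot: [180.0, -0.0, 82.0]
ft_force: [-13.0, 9.4, 27.6]
finger_gap: 27.1
grip_force: 83.2
```

Call:
{"name": "servo_tool", "arguments": {
  "plan": [
    [[0, 0, 0.0025, 0, 0.0], [0.006, -0.001, 0, 0, 0.0], [0.006, -0.001, 0, 0, 0.0], [0.004, 0, 0, 0, 0.0], [0, 0, 0, 0, 0.0], [0, 0, 0, 0, 0.0]]
  ]
}}

```text
time: 6.35
tool_pos: [523.5, -232.1, 108.4]
tcp_rot: [179.9, 0.1, 82.0]
ft_force: [-1.1, -0.2, 4.6]
finger_gap: 27.1
grip_force: 80.2
```

Call:
{"name": "servo_tool", "arguments": {
  "plan": [
    [[0.0007, 0.005, 0, 0, 0.0], [0.0007, 0.005, 0, 0, 0.0], [0.0007, 0.005, 0, 0, 0.0], [0.0007, 0.005, 0, 0, 0.0], [0.0007, 0.005, 0, 0, 0.0], [0.0007, 0.005, 0, 0, 0.0], [0.0007, 0.005, 0, 0, 0.0], [0, 0, 0, 0, 0.0], [0, 0, 0, 0, 0.0]]
  ]
}}

```text
time: 7.25
tool_pos: [528.3, -196.6, 108.4]
tcp_rot: [179.9, 0.0, 82.0]
ft_force: [-1.0, -1.1, 6.9]
finger_gap: 27.4
grip_force: 80.2
```

```bash
cat > st.py <<'E'
from h import *
q=sense(); a=np.radians(-8.04); X=np.array([np.cos(a),np.sin(a)]);Y=np.array([-X[1],X[0]])
t=q['tool_pos'][:2]; F=q['ft_force']; print(q['time'],"XY",(t@X+55).round(2),(t@Y+55).round(2),"z",q['tool_pos'][2].round(2),"rot",q['tcp_rot'].round(2),"F",(F[:2]@X).round(2),(F[:2]@Y).round(2),F[2].round(2),"T",q['wrist_torque'].round(3))
E
python3 st.py
```

```text
7.25 XY 605.63 -65.73 z 108.37 rot [1.7989e+02 5.0000e-02 8.1990e+01] F -0.86 -1.23 6.87 T [-0.208  0.176  0.094]
```

Call:
{"name": "servo_tool", "arguments": {
  "plan": [
    [[0.001, 0, 0, 0, 0.0], [0, 0, 0, 0, 0.0]]
  ]
}}

```text
time: 7.45
tool_pos: [528.5, -196.6, 108.4]
tcp_rot: [-180.0, 0.0, 82.0]
ft_force: [-7.1, -0.5, 11.1]
finger_gap: 26.9
grip_force: 81.2
```

Call:
{"name": "servo_tool", "arguments": {
  "plan": [
    [[0.0007, 0.005, 0, 0, 0.0], [0.0005, 0.003, 0, 0, 0.0], [0, 0, 0, 0, 0.0]]
  ]
}}

```text
time: 7.75
tool_pos: [530.3, -189.0, 108.4]
tcp_rot: [179.9, 0.1, 82.0]
ft_force: [-1.1, -4.2, 6.7]
finger_gap: 27.1
grip_force: 80.3
```

```bash
python3 st.py
```

```text
7.75 XY 606.51 -57.97 z 108.35 rot [1.7991e+02 1.0000e-01 8.1990e+01] F -0.53 -4.33 6.65 T [-0.58   0.474  0.276]
```

Call:
{"name": "servo_tool", "arguments": {
  "plan": [
    [[0.0003, 0.002, 0, 0, 0.0], [0, 0, 0, 0, 0.0]]
  ]
}}

```text
time: 7.95
tool_pos: [530.6, -187.3, 108.3]
tcp_rot: [179.9, 0.1, 82.0]
ft_force: [-1.5, -5.1, 6.0]
finger_gap: 27.4
grip_force: 80.2
```

```bash
python3 st.py
```

```text
7.95 XY 606.57 -56.23 z 108.34 rot [1.799e+02 1.200e-01 8.199e+01] F -0.81 -5.25 5.99 T [-0.711  0.525  0.392]
```

Call:
{"name": "servo_tool", "arguments": {
  "plan": [
    [[0.001, 0, 0, 0, 0.0], [0, 0, 0, 0, 0.0]]
  ]
}}

```text
time: 8.15
tool_pos: [530.8, -187.3, 108.3]
tcp_rot: [-180.0, 0.1, 82.0]
ft_force: [-8.1, -4.7, 11.2]
finger_gap: 27.4
grip_force: 81.1
```

```bash
python3 st.py
```

```text
8.15 XY 606.78 -56.21 z 108.31 rot [-1.7998e+02  1.1000e-01  8.1980e+01] F -7.37 -5.75 11.18 T [-0.635  1.18   0.342]
```

Call:
{"name": "servo_tool", "arguments": {
  "plan": [
    [[0.0002, 0.0015, 0.0005, 0, 0.0], [0, 0, 0, 0, 0.0]]
  ]
}}

```text
time: 8.35
tool_pos: [531.2, -185.6, 108.4]
tcp_rot: [180.0, 0.1, 82.0]
ft_force: [-4.7, -3.7, 6.1]
finger_gap: 27.3
grip_force: 80.0
```

```bash
python3 st.py; python3 - <<'E'
from h import *
s=snap("wrist","w2"); cv2.imwrite("pics/w2b.png",cv2.resize(s["frame"],(800,600),interpolation=cv2.INTER_CUBIC))
E
```

```text
8.35 XY 606.91 -54.5 z 108.39 rot [1.7999e+02 1.0000e-01 8.1980e+01] F -4.16 -4.31 6.06 T [-0.71   0.608  0.214]
```

View pics/w2b.png

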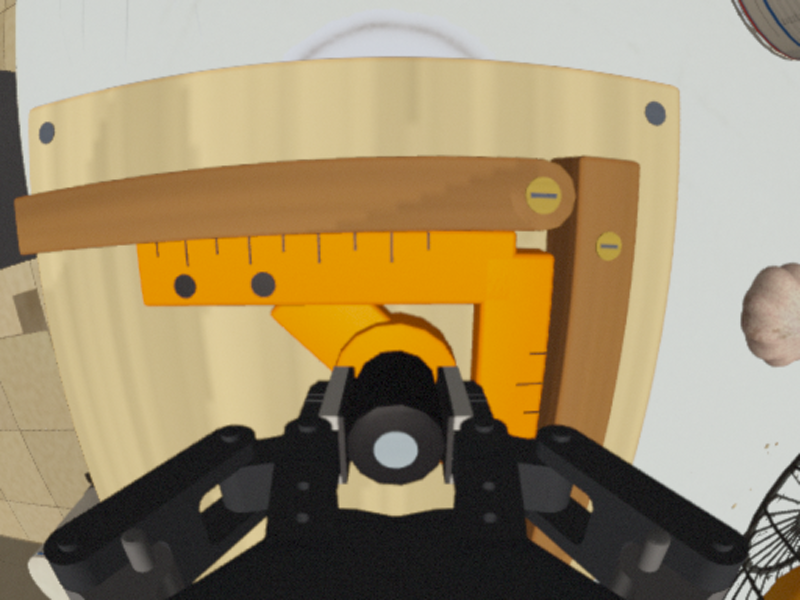

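The upright is nearly square now: its outer top edge runs from (20,198) to (480,157) and its inner top edge from (140,243) to (510,230). The plate's dark inner face meets the square's edge at x≈553. I'll work out the angles.

```bash
python3 - <<'E'
from h import *
s=load("w2"); k=lambda *p:(np.array(p,float)+.5)/1.5625-.5
a=np.radians(-8.04); X=np.array([np.cos(a),np.sin(a)]);Y=np.array([-X[1],X[0]])
B=np.c_[X,Y]
def fit(n,P,z):
    W=fish(s,k(*P),z)[:,:2]@B; print(n,W.round(1).tolist(), np.degrees(np.arctan2(*(W[-1]-W[0])[::-1])).round(2))
# subpixel edge rows from the image
h=cv2.cvtColor(cv2.imread("pics/w2b.png"),cv2.COLOR_BGR2HSV)
def trans(col,r0,r1): # strongest vertical colour change
    c=cv2.imread("pics/w2b.png")[r0:r1,col-2:col+3].astype(float).mean(1); g=np.abs(c[4:]-c[:-4]).sum(1); return r0+2+g.argmax()
fit("upr top inner",[(c,trans(c,222,255)) for c in(160,220,270,340,420,500)],44)
fit("upr top outer",[(c,trans(c,150,205)) for c in(60,120,200,280,360,440,490)],44)
fit("sq inner edge of upr leg",[(c,trans(c,290,315)) for c in(160,220,400,450)],28)
fit("sq plate face",[(553,262),(551,330),(546,400)],28)
fit("plate top outer",[(638,190),(634,300),(617,420)],44)
fit("plate top inner",[(583,165),(576,230),(563,330),(550,400)],44)
fit("screw",[(543,195)],44)
E
```

```text
upr top inner [[476.8, -56.7], [498.1, -56.4], [514.2, -56.0], [535.2, -55.8], [558.3, -55.3], [581.8, -54.9]] 0.99
upr top outer [[436.0, -35.5], [463.0, -35.1], [492.6, -34.7], [517.9, -34.3], [541.2, -33.6], [563.8, -33.3], [578.3, -33.1]] 0.98
sq inner edge of upr leg [[464.9, -82.0], [489.6, -82.0], [552.8, -84.5], [569.5, -81.7]] 0.17
sq plate face [[604.7, -66.8], [606.2, -91.2], [607.7, -119.0]] -86.73
plate top outer [[626.9, -40.0], [629.2, -75.7], [630.9, -120.3]] -87.15
plate top inner [[607.2, -33.9], [605.9, -53.8], [604.5, -85.7], [603.1, -110.6]] -93.05
screw [[594.6, -43.8]] 0.0
```

Call:
{"name": "servo_tool", "arguments": {
  "plan": [
    [[0.0002, 0.001, 0, 0, 0.0], [0, 0, 0, 0, 0.0]]
  ]
}}

```text
time: 8.6
tool_pos: [531.3, -184.9, 108.4]
tcp_rot: [180.0, 0.1, 82.0]
ft_force: [-4.5, -6.6, 5.1]
finger_gap: 27.0
grip_force: 80.1
```

```bash
python3 st.py
```

```text
8.6 XY 606.96 -53.73 z 108.38 rot [1.7999e+02 1.2000e-01 8.1970e+01] F -3.53 -7.17 5.11 T [-0.906  0.635  0.19 ]
```

Call:
{"name": "servo_tool", "arguments": {
  "plan": [
    [[0.0001, 0.001, 0, 0, 0.0], [0, 0, 0, 0, 0.0]]
  ]
}}

```text
time: 8.8
tool_pos: [531.4, -184.0, 108.4]
tcp_rot: [180.0, 0.1, 82.0]
ft_force: [-4.0, -6.6, 5.1]
finger_gap: 26.9
grip_force: 80.1
```

```bash
python3 st.py
```

```text
8.8 XY 606.96 -52.87 z 108.36 rot [1.7998e+02 1.3000e-01 8.1970e+01] F -3.01 -7.1 5.1 T [-1.065  0.617  0.158]
```

Call:
{"name": "servo_tool", "arguments": {
  "plan": [
    [[0.0001, 0.001, 0, 0, 0.0], [0, 0, 0, 0, 0.0]]
  ]
}}

```text
time: 9.0
tool_pos: [531.5, -183.8, 108.5]
tcp_rot: [180.0, 0.2, 82.0]
ft_force: [-4.8, -11.0, 4.0]
finger_gap: 27.0
grip_force: 80.1
```

```bash
python3 st.py
```

```text
9.0 XY 606.94 -52.63 z 108.5 rot [179.97   0.21  81.96] F -3.22 -11.55 4.04 T [-1.673  0.824  0.179]
```

Call:
{"name": "servo_tool", "arguments": {
  "plan": [
    [[0.001, 0, 0.0002, 0, 0.0], [0, 0, 0, 0, 0.0]]
  ]
}}

```text
time: 9.2
tool_pos: [531.7, -183.8, 108.5]
tcp_rot: [-179.9, 0.2, 82.0]
ft_force: [-8.9, -11.8, 7.9]
finger_gap: 27.3
grip_force: 80.6
```

```bash
python3 st.py
```

```text
9.2 XY 607.15 -52.67 z 108.47 rot [-179.91    0.21   81.96] F -7.19 -12.92 7.89 T [-1.661  1.393  0.216]
```

Call:
{"name": "servo_tool", "arguments": {
  "plan": [
    [[0.001, 0, 0.0003, 0, 0.0], [0, 0, 0, 0, 0.0]]
  ]
}}

```text
time: 9.4
tool_pos: [531.9, -183.8, 108.6]
tcp_rot: [-179.8, 0.2, 81.9]
ft_force: [-14.1, -11.2, 9.4]
finger_gap: 27.3
grip_force: 80.8
```

```bash
python3 st.py; python3 - <<'E'
from h import *
for i in range(2):
  s=snap("top",f"t2{i}")
s=snap("wrist","w3"); snap("side","s3"); cv2.imwrite("pics/w3b.png",cv2.resize(s["frame"][60:300],(800,375),interpolation=cv2.INTER_CUBIC))
E
sed -e 's/"top0"/"t20"/' -e '/^b=cast/d;/^R=/d;/^o=cont/,$d' m.py > m2.py; python3 m2.py
```

```text
9.4 XY 607.42 -52.61 z 108.56 rot [-179.81    0.2    81.95] F -12.36 -13.09 9.41 T [-1.658  1.978  0.201]
plate outer [ 568.5668  -217.01797] 89.42492
plate inner [ 554.0419  -211.47781] -83.13438
upr outer [483.0876  -96.69677] -13.117331
upr inner [ 488.88333 -161.54578] -29.724
```

View pics/w3b.png

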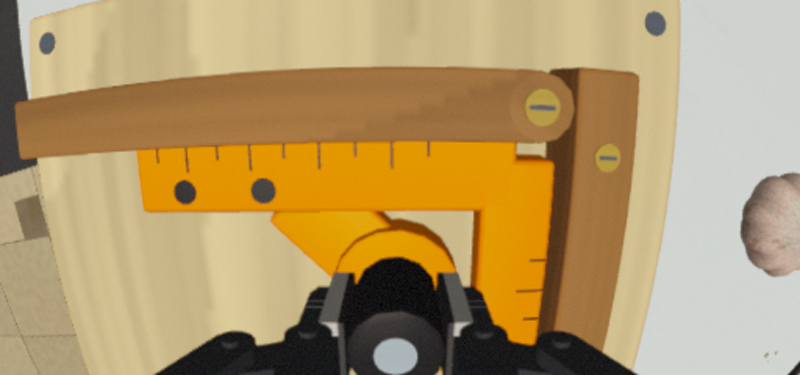

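The battens and the square look in contact everywhere: the scale edge runs along the upright from (140,150) to (515,142), and the plate's face meets the square at x≈552. Next I'll check the angles numerically.

```bash
python3 - <<'E'
from h import *
s=load("w3"); img=cv2.resize(s["frame"],None,fx=2,fy=2,interpolation=cv2.INTER_CUBIC).astype(float)
a=np.radians(-8.04); B=np.array([[np.cos(a),-np.sin(a)],[np.sin(a),np.cos(a)]])
def fitv(n,cols,r0,r1,z):
    P=[]
    for c in cols:
        q=img[r0:r1,c-2:c+3].mean(1); g=np.abs(q[4:]-q[:-4]).sum(1); i=g.argmax(); w=g[max(i-2,0):i+3]; P.append((c,r0+2+max(i-2,0)+(w*np.arange(len(w))).sum()/w.sum()))
    W=fish(s,(np.array(P)+.5)/2-.5,z)[:,:2]@B
    l=cv2.fitLine(W.astype(np.float32),cv2.DIST_HUBER,0,.01,.01).ravel(); print(n,np.degrees(np.arctan(l[1]/l[0])).round(2),W[:,1].round(1))
k=1.28
fitv("upr inner top",range(200,640,30),285,325,44)
fitv("upr outer top",range(80,620,30),190,260,44)
fitv("board outer edge",range(130,820,40),60,140,12)
fitv("sq leg inner",list(range(200,330,20))+list(range(510,590,20)),365,410,28)
E
```

```text
upr inner top 0.3 [-55.4 -55.1 -55.1 -54.9 -54.3 -55.  -55.1 -55.  -54.8 -54.9 -55.2 -54.7
 -54.7 -54.6 -54.6]
upr outer top 0.29 [-33.6 -33.5 -33.5 -33.5 -33.4 -33.2 -33.4 -33.3 -33.2 -33.2 -33.1 -33.1
 -33.1 -33.1 -33.1 -33.1 -33.  -32.8]
board outer edge 0.1 [4.2 4.1 4.2 4.1 4.  4.1 4.2 4.1 4.1 4.4 4.4 4.1 4.1 4.4 4.5 4.4 4.6 4.4]
sq leg inner -0.55 [-80.5 -80.5 -77.5 -80.5 -80.5 -80.5 -80.2 -82.9 -84.  -79.9 -79.9]
```

Call:
{"name": "servo_tool", "arguments": {
  "plan": [
    [[0, 0, 0, 0, 0.0], [0, 0, 0, 0, 0.0], [0, 0, 0, 0, 0.0], [0, 0, 0, 0, 0.0], [0, 0, 0, 0, 0.0], [0, 0, 0, 0, 0.0]]
  ]
}}

```text
time: 10.2
tool_pos: [531.9, -183.8, 108.6]
tcp_rot: [-179.8, 0.2, 81.9]
ft_force: [-12.9, -11.0, 8.8]
finger_gap: 27.2
grip_force: 80.8
```

```bash
python3 st.py
```

```text
10.2 XY 607.41 -52.61 z 108.57 rot [-179.81    0.2    81.95] F -11.24 -12.73 8.84 T [-1.709  1.987  0.188]
```

Call:
{"name": "servo_tool", "arguments": {
  "plan": [
    [[0, 0, 0, 0.5, 0.0], [0, 0, 0, 0, 0.0]]
  ]
}}

```text
time: 10.4
tool_pos: [531.9, -183.8, 108.5]
tcp_rot: [-179.8, 0.2, 82.4]
ft_force: [-13.3, -10.9, 9.7]
finger_gap: 27.4
grip_force: 80.7
```

```bash
python3 st.py
```

```text
10.4 XY 607.4 -52.6 z 108.53 rot [-179.81    0.19   82.43] F -11.64 -12.7 9.75 T [-1.712  2.021 -0.182]
```

Call:
{"name": "servo_tool", "arguments": {
  "plan": [
    [[0, 0, 0, -1.0, 0.0], [0, 0, 0, 0, 0.0]]
  ]
}}

```text
time: 10.6
tool_pos: [531.9, -183.7, 108.5]
tcp_rot: [-179.8, 0.2, 81.4]
ft_force: [-13.7, -9.6, 9.2]
finger_gap: 27.2
grip_force: 80.7
```

```bash
python3 st.py
```

```text
10.6 XY 607.37 -52.46 z 108.49 rot [-179.81    0.19   81.43] F -12.22 -11.43 9.25 T [-1.61   1.912  0.365]
```

Call:
{"name": "servo_tool", "arguments": {
  "plan": [
    [[0, 0, 0, 0.7, 0.0], [0, 0, 0, 0, 0.0], [0, 0, 0, 0, 0.0], [0, 0, 0, 0, 0.0]]
  ]
}}

```text
time: 11.0
tool_pos: [532.1, -183.7, 108.5]
tcp_rot: [-179.8, 0.2, 82.1]
ft_force: [-13.2, -10.4, 8.1]
finger_gap: 27.7
grip_force: 80.6
```

```bash
python3 st.py; python3 - <<'E'
from h import *
s=snap("wrist","w4"); img=cv2.resize(s["frame"],None,fx=2,fy=2,interpolation=cv2.INTER_CUBIC).astype(float)
a=np.radians(-8.04); B=np.array([[np.cos(a),-np.sin(a)],[np.sin(a),np.cos(a)]])
def fitv(n,cols,r0,r1,z):
    P=[]
    for c in cols:
        q=img[r0:r1,c-2:c+3].mean(1); g=np.abs(q[4:]-q[:-4]).sum(1); i=g.argmax(); P.append((c,r0+2+i))
    W=fish(s,(np.array(P)+.5)/2-.5,z)[:,:2]@B
    l=cv2.fitLine(W.astype(np.float32),cv2.DIST_HUBER,0,.01,.01).ravel(); print(n,np.degrees(np.arctan(l[1]/l[0])).round(2))
fitv("upr inner top",range(200,640,30),285,325,44)
fitv("upr outer top",range(80,620,30),190,260,44)
fitv("board outer edge",range(130,820,40),60,140,12)
E
```

```text
11.0 XY 607.55 -52.52 z 108.55 rot [-179.83    0.19   82.13] F -11.58 -12.09 8.07 T [-1.592  1.835 -0.015]
upr inner top 0.22
upr outer top 0.17
board outer edge 0.11
```

The upright is parallel to the board edge within 0.1°. Both presses are steady at about 12 N, with no residual twist. Handing in.

```bash
python3 -c "
from bench import r
print(r.hand_in())"
```

```text
the job is handed in; nothing more can be done
None
```

I handed the job in at about 11 s with the square still gripped and pressed into the corner at about 12 N on each piece. Wrist camera measurements put the upright within about 0.1° of the board's edge, and force readings suggest both faces are flush; the judge's verdict was not shown.

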